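# Jack a grinding wheel up three clicks on its ratchet prop

### The job

The grinding wheel stands on the platform of the ratchet prop, which is all the way down. Lift the platform (its lip is there to lift it by) exactly three clicks of the pawl, ease it back down until the third notch rests on the pawl (do not let it drop), and let go, with the wheel still standing squarely on the platform and the other things on the bench left alone.

Things in the scene. Friction and masses are not known exactly. Their poses are not given: they have to be found in the camera images.
- jack: Fixed base of the steel ratchet prop: 130 x 120 x 12 mm foot, two upright posts (top at 130 mm) guiding a square column. Origin on the column's axis at bench level; z up, x horizontal from the platform's lip towards the column: the lip, on the -x side, faces the robot's right-hand side (-y) and partly the robot, the pawl is on the oppopoint side. It does not move in use.
- column (a joint): Lift of the column and platform above the bottom rest, m: 0 = all the way down (the start), at most 0.105. Column and platform weigh 0.3 kg and slide almost freely (about 1 N of friction); where the pawl does not hold it, it falls back.
- platform (a point): Centre of the upper face of the platform, a steel disc 110 mm across and 10 mm thick on top of the column, 160 mm above the bench when down. Four small brass locating pins, 7 mm tall, stand on it. Axes as jack.
- lip (a point): Point under the lifting lip, 90 mm from the column's axis and 5 mm in from the lip's outermost line. The lip is a flat tongue on the platform, oppopoint the pawl, 100 mm wide, 10 mm thick, outer edge rounded; underside 150 mm above the bench when down, free beneath. Lift it from below, e.g. with closed fingertips tilted 40 degrees from vertical, pointing down and towards the column. Axes as jack.
- pawl_block: Grey block on the posts carrying the sprung pawl; origin on the column's axis at pivot height. Clamped at a new height each time (79 to 99 mm), so the first click comes after 13 to 37 mm of lift: feel for it. Teeth are 18 mm apart. Over some 12 mm before a click the lifting force is a few N higher, then it drops suddenly; within 4 mm more the pawl is safely under the tooth, which cannot go back.
- wheel: Loose grinding wheel on its upright arbor, 0.35 to 0.65 kg: foot 60 mm across standing between the brass pins, wheel disc 100 mm across at 54 to 70 mm above the foot, 100 mm tall in all. Origin at the centre of its underside, z up.
- gauge: Dial gauge on a grey magnetic base (50 x 60 x 55 mm) with a 255 mm post, fixed, beyond the prop. Origin under the centre of the base. Leave alone.
- spare: A second, loose grinding wheel on an arbor, 90 mm across, 100 mm tall, standing on the bench on the prop's +y side. Origin at the centre of its underside. Leave alone.
- collet: Loose steel collet chuck, 50 mm across, 90 mm tall, standing on the bench behind the prop (its +x side). Origin at the centre of its underside. Leave alone.
Mind the look-alikes: they are no part of the job. What is shaped like the jack but pink or turquoise is not meant.

How it is judged:
By the outcome, as a careful person would: the job done as asked, in the order asked, and still so for the second after the job is handed in, with the robot touching nothing.
It also fails if it takes over 58 s, if anything falls off the work surface, if the arm or the gripper's body presses on something with over 40 N, if the wrist force passes 120 N, or if a joint passes its speed limit or range.

### The arm

A 6-joint arm with a two-finger parallel gripper is mounted at the origin on the work surface. World frame = base frame: x ahead of the robot, y to its left, z up, the work surface at z = 0. Lengths are in m, angles in rad, forces in N, time in s.
With the tool pointing down it reaches from about 0.2 to 0.875 m from the base axis. Payload 3.4 kg.
Tool frame: the origin (TCP) lies at the very end of the fingers, on their centre line; the grasp point (between the pads) lies 19 mm behind it; z points along the fingers, y is the line along which they close (so a half turn about z gives the same grasp; the last joint's range is limited). The gripper opens to 94 mm and grips with 3 to 60 N. Pads are 16 mm wide; open, the fingers measure 119 mm over their backs; the gripper's body (75 mm by 177 mm) begins 78 mm behind the grasp point.
Start: joints at [-1.421, 0.276, 1.505, -0, 1.361, -0.121], TCP at [0.154, -0.554, 0.205] pointing down, gripper open.
Joint ranges: [-2.89, 2.89], [-0.75, 2.08], [0.22, 2.7], [-1.18, 4.32], [0.11, 2.71], [-2.7, 2.7]. Speed limits (rad/s): [2.57, 2.57, 3.14, 3.14, 3.14, 3.14].

### API

Orientations are given as a unit quaternion [w, x, y, z].
In Python, from plant import bot, read_camera, job_done gives the robot as it stands. The module is installed in compiled form; this text tells all that it offers.
- The arm moves only by the tool apply_moves, never from a script. Its argument "motion" is a list of rows, each a list of 3 entries, a list of its own where there are three numbers: the shift along the tool's x, y, z in m, then the turn about the tool's z in degrees, then the opening, from 0 (shut) to 1 (fully open). A call has 1 to 5 rows; each row shifts and turns the commanded pose from where the row before left it, along the tool's axes as they then stand; what a row does not reach is not made up. A row lasts 1/8 s, in which the tool goes at most 62.5 mm and 10.7 degrees, less where a joint would pass 70% of its speed; a pose out of reach is approached as far as the arm can. A call is refused whole if a number of a shift passes 0.0625 or a number of a turn 10.7, either way. A call with a gripper value outside its range is refused whole. The fingers move at their own pace and stop on an object; "newtons" is the grip in N (left out, the last holds). Time passes only in rows, so rows that do not move let the fingers close. It gives the time, the measured TCP pose, the force, the opening and the grip force at its end, in the units of the state.
- bot.read_state(): the state, without advancing time (a new reading comes with each control period).
- read_camera(name): name is "side" or "top" or "wrist"; returns a dict with "img" (420x560x3 uint8, red, green, blue), "mtx" (3x3 intrinsics, pixels), "camera_from_world" (4x4, takes a point from world to camera coordinates); the wrist camera has in their place "mount" (4x4, takes a point from camera to tool coordinates, whose origin is the TCP and whose axes are the flange's). Camera axes: x right, y down, z forward; pixel columns grow to the right and rows downward; lengths in m; the calibration is good to about 2 mm. A picture is of the moment at which its call begins: read the wrist's pose just before it. There is no depth.
- job_done(): hands the job in; it is judged then, once.
The state is a dict: "time_s": time; "q": joint angles; "joint_velocities": joint speeds; "effort": joint torques, N m; "tcp_pos": TCP position; "tool_rot": TCP orientation; "ft_force": force on the tool from outside, world axes, zero at the start; "wrist_torque": the same for the moment, N m; "finger_gap": finger opening in m; "gripper_force": force on a finger pad.
Only numpy, scipy, OpenCV 4.12 (cv2) and the standard library are available. Lean on these libraries where they do the work, as an engineer would, in place of code of your own. Each camera call takes 0.05 s, during which the arm holds its last target. There are 200 camera calls.

## Working session

There is one attempt and no reset: what is moved stays moved. The work goes in short steps, Python scripts to look and compute and a tool call to move; the robot and the scene stay as the last step left them, time stands still between calls to the robot, and variables do not carry over. Pictures are saved under pics/ and viewed, at most 10 in all, crops included, and the job is handed in when it is done.

Besides the shell and the picture viewer there is one more tool, called as name([rows], argument=value, ...), one row to a line, values as JSON. apply_moves: Moves the arm, as the interface text tells. Its arguments: {"type":"object","properties":{"motion":{"type":"array","items":{"type":"array"}},"newtons":{"type":"number"}},"required":["motion"]}

```bash
mkdir -p pics; python3 - <<'E'
from plant import bot, read_camera
import cv2,numpy as np,pickle
s=bot.read_state();print(s)
d={}
for n in("side","top"):
    c=read_camera(n);d[n]=c;print(n,c["mtx"].round(1).tolist(),c["camera_from_world"].round(4).tolist())
pickle.dump(d,open("cam.pkl","wb"))
im=np.vstack([d["side"]["img"],d["top"]["img"]])[...,::-1]
cv2.imwrite("pics/a.png",d["side"]["img"][...,::-1]);cv2.imwrite("pics/b.png",d["top"]["img"][...,::-1])
E
```

```text
{'time_s': 0.0, 'q': array([-1.42097052e+00,  2.76564584e-01,  1.50609868e+00, -2.95165831e-05,
        1.36068188e+00, -1.20984853e-01]), 'joint_velocities': array([ 0.00108802, -0.0003539 , -0.00059075, -0.00146614,  0.00028354,
        0.00076574]), 'effort': array([-1.25425773e-03, -4.04588556e+01, -2.37228727e+01,  7.00285658e-02,
        3.44867399e-02, -1.34006577e-04]), 'tcp_pos': array([ 0.15372876, -0.5534943 ,  0.20463581]), 'tool_rot': array([-8.75944331e-04,  9.90845899e-01,  1.34994953e-01, -2.70649226e-05]), 'ft_force': array([-0.24498857,  0.87192379,  0.1867248 ]), 'wrist_torque': array([-0.02077892,  0.01119825,  0.03078194]), 'gripper_force': 0.0, 'finger_gap': 0.0940076640401116}
side [[390.6, 0.0, 279.2], [0.0, 390.6, 199.7], [0.0, 0.0, 1.0]] [[-0.8812, -0.4725, -0.0129, 0.5607], [-0.242, 0.4745, -0.8464, 0.1853], [0.4061, -0.7427, -0.5324, 0.6584], [0.0, 0.0, 0.0, 1.0]]
top [[397.3, 0.0, 281.7], [0.0, 397.3, 210.6], [0.0, 0.0, 1.0]] [[-0.0092, -0.9998, 0.0166, 0.104], [-0.9892, 0.0067, -0.1461, 0.5677], [0.1459, -0.0177, -0.9891, 0.7824], [0.0, 0.0, 0.0, 1.0]]
```

View pics/a.png

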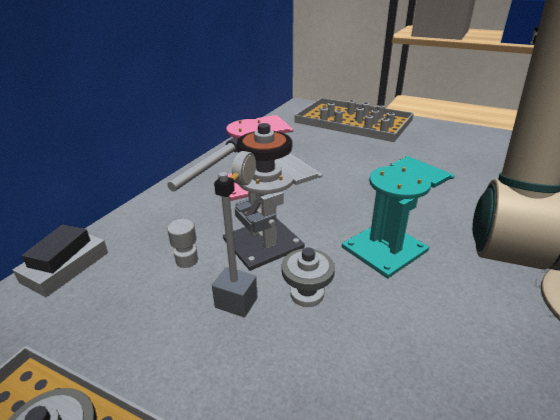

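View pics/b.png

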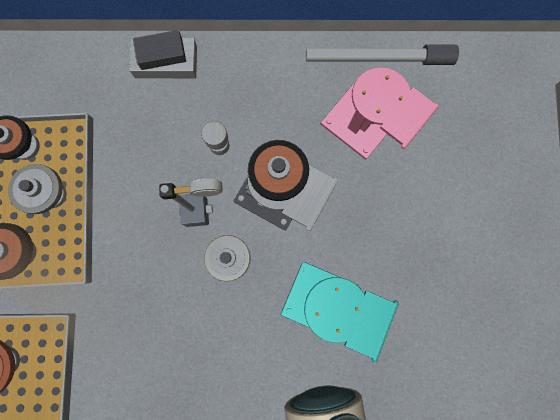

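Three things are shaped like the jack: pink (top 380,100), turquoise (top 340,310) and steel grey (top 280,180). The grey one carries the red grinding wheel and has a dark foot and pawl block, so it fits. Next I'll enlarge it to confirm.

```bash
cat > h.py <<'E'
import numpy as np,pickle
from scipy.spatial.transform import Rotation as R
def ray(c,uv,z):
    T=c["camera_from_world"];r=T[:3,:3].T@np.linalg.solve(c["mtx"],[*uv,1]);o=-T[:3,:3].T@T[:3,3]
    return o+r*(z-o[2])/r[2]
def proj(c,p):
    T=c["camera_from_world"];q=c["mtx"]@(T[:3,:3]@np.array(p)+T[:3,3]);return q[:2]/q[2]
E
python3 - <<'E'
from h import *
import cv2
d=pickle.load(open("cam.pkl","rb"));t=d["top"]["img"][125:245,215:355,::-1];s=d["side"]["img"][110:275,170:330,::-1]
a=cv2.resize(t,None,fx=3,fy=3,interpolation=cv2.INTER_CUBIC);b=cv2.resize(s,None,fx=2.18,fy=2.18,interpolation=cv2.INTER_CUBIC)
im=np.zeros((362,780,3),np.uint8);im[:a.shape[0],:420]=a;im[:min(362,b.shape[0]),425:425+b.shape[1]]=b[:362]
cv2.imwrite("pics/c.png",im)
T=d["top"];print(ray(T,(278,170),.23),ray(T,(335,178),.16),ray(T,(309,228),.16))
E
```

```text
[0.6068922  0.10812774 0.23      ] [0.60940153 0.00528796 0.16      ] [0.5196353  0.05374588 0.16      ]
```

View pics/c.png

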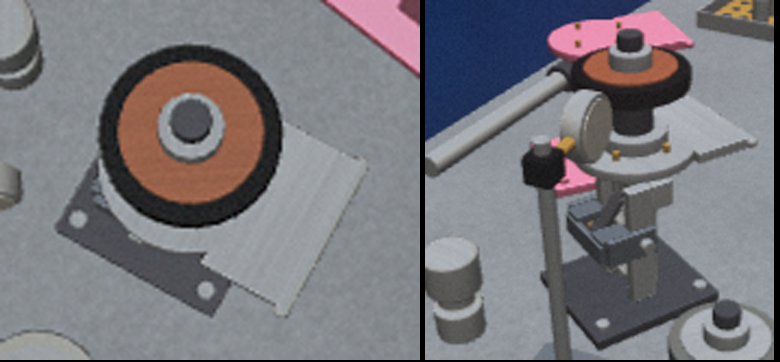

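```bash
cat >> h.py <<'E'
def fit():
    T=pickle.load(open("cam.pkl","rb"))["top"]
    a=ray(T,(337,179.3),.16);b=ray(T,(308.7,229.7),.16);w=ray(T,(278.5,170.3),.23)
    return T,a,b,w
E
python3 - <<'E'
from h import *
from plant import bot
T,a,b,w=fit();e=(b-a)[:2];print("corners",a,b,"len",np.hypot(*e),"wheel",w)
e/=np.hypot(*e);n=np.array([e[1],-e[0]]); m=(a+b)[:2]/2
if n@(w[:2]-m)<0:n=-n
print("jack x dir",n,np.degrees(np.arctan2(n[1],n[0])),"mid",m,"axis from lip",m+.095*n,"wheel rel",(w[:2]-m)@n,(w[:2]-m)@e)
ic=ray(T,(215+203/3,125+262/3),.16)[:2];print("inner corner rel",(ic-m)@n,(ic-m)@e)
for uv in((397,302),(375,360),(303,263),(338,310)):print("turq",ray(T,uv,.16))
for uv in((437,105),(403,146)):print("pink",ray(T,uv,.16))
for uv in ((235+0,200),(215+214/3,125+315/3)): print("foot",ray(T,uv,.012),(ray(T,uv,.012)[:2]-m)@n)
s=bot.read_state();print(R.from_quat(np.roll(s["tool_rot"],-1)).as_matrix().round(3))
S=pickle.load(open("cam.pkl","rb"))["side"]
c=m+.095*n
for p in [a,b,[*c,.16],[*w[:2],.26]]:print(proj(S,p).round(1))
E
```

```text
corners [0.6069962  0.00176019 0.16      ] [0.51663722 0.05433193 0.16      ] len 0.1045396198947128 wheel [0.60639099 0.10732428 0.23      ]
jack x dir [0.5028881  0.86435152] 59.808740037419795 mid [0.56181671 0.02804606] axis from lip [0.60959108 0.11015945] wheel rel 0.09094012423834016 0.001340229631679804
inner corner rel 0.054990525570257645 0.04821202472484982
turq [ 0.39076414 -0.09524449  0.16      ]
turq [ 0.29582138 -0.05311705  0.16      ]
turq [0.45867258 0.0653552  0.16      ]
turq [0.37846468 0.00681211 0.16      ]
pink [ 0.74684457 -0.18825772  0.16      ]
pink [ 0.66838807 -0.12062947  0.16      ]
foot [0.59646208 0.19903717 0.012     ] 0.16521916517058724
foot [0.53090112 0.08935213 0.012     ] 0.03744291453334965
[[ 0.964  0.267 -0.   ]
 [ 0.267 -0.964  0.002]
 [ 0.    -0.002 -1.   ]]
[290.2 153.8]
[320.1 173.7]
[263.  175.7]
[263.4 125.4]
```

apply_moves([
  [[0.034,-0.027,0],0,0],
  [[0.034,-0.027,0],0,0],
  [[0.034,-0.027,0],0,0],
  [[0.034,-0.027,0],0,0],
  [[0.034,-0.027,0],0,0],
], newtons=40)

```text
time_s: 0.72
tcp_pos: [0.2821, -0.3771, 0.2051]
tool_rot: [-0.0, 0.991, 0.135, -0.0]
ft_force: [0.2, -0.5, -0.6]
finger_gap: 0.0471
gripper_force: 0.0
```

apply_moves([
  [[0.034,-0.027,0],0,0],
  [[0.034,-0.027,0],0,0],
  [[0.034,-0.027,0],0,0],
  [[0.034,-0.027,0],0,0],
  [[0.034,-0.027,0],0,0],
])

```text
time_s: 1.35
tcp_pos: [0.4097, -0.2016, 0.2052]
tool_rot: [-0.0, 0.991, 0.135, -0.0]
ft_force: [0.1, -0.2, 0.6]
finger_gap: 0.0006
gripper_force: 0.0
```

apply_moves([
  [[0.034,-0.027,0],0,0],
  [[0.034,-0.027,0],0,0],
  [[0.034,-0.027,0],0,0],
  [[0.034,-0.027,0],0,0],
  [[0.034,-0.027,0],0,0],
])

```text
time_s: 1.98
tcp_pos: [0.5373, -0.0261, 0.2051]
tool_rot: [0.0, 0.991, 0.135, -0.0]
ft_force: [0.1, -0.5, 0.0]
finger_gap: 0.0006
gripper_force: 0.0
```

apply_moves([
  [[0,0,0],-8.9,0],
  [[0,0,0],-8.9,0],
  [[0,0,0],-8.9,0],
  [[0,0,0],-8.9,0],
  [[0,0,0],-8.9,0],
])

```text
time_s: 2.6
tcp_pos: [0.5365, -0.0273, 0.205]
tool_rot: [-0.0, 0.865, 0.502, -0.0]
ft_force: [0.0, 0.1, -0.2]
finger_gap: 0.0006
gripper_force: 0.0
```

```bash
cat >> h.py <<'E'
def st():
    from plant import bot
    s=bot.read_state();M=R.from_quat(np.roll(s["tool_rot"],-1)).as_matrix()
    T,a,b,w=fit();n=np.array([.5029,.8644]);e=np.array([-.8644,.5029]);m=(a+b)[:2]/2;r=s["tcp_pos"][:2]-m;f=s["ft_force"]
    print("t%.2f"%s["time_s"],"rel n,e,z",(r@n).round(4),(r@e).round(4),s["tcp_pos"][2].round(4),"F n,e,z",(f[:2]@n).round(2),(f[:2]@e).round(2),f[2].round(2),"gap",s["finger_gap"].round(3))
    return s,M
E
python3 -c "
from h import *
s,M=st();print(M.round(3),s['q'].round(2))"
```

```text
Traceback (most recent call last):
  File "h.py", line 16, in st
    print("t%.2f"%s["time_s"],"rel n,e,z",(r@n).round(4),(r@e).round(4),s["tcp_pos"][2].round(4),"F n,e,z",(f[:2]@n).round(2),(f[:2]@e).round(2),f[2].round(2),"gap",s["finger_gap"].round(3))
                                                                                                                                                                     ^^^^^^^^^^^^^^^^^^^^^
AttributeError: 'float' object has no attribute 'round'
```

apply_moves([
  [[0,-0.006,0.035],0,0],
  [[0,0,0.034],0,0],
  [[0.02,0,0],0,0],
  [[0.015,0,0],0,0],
  [[0.01,0,0],0,0],
])

```text
time_s: 3.22
tcp_pos: [0.5562, 0.0158, 0.1379]
tool_rot: [0.001, 0.866, 0.501, 0.001]
ft_force: [-0.6, -0.4, -0.1]
finger_gap: 0.0006
gripper_force: 0.0
```

```bash
sed -i 's/s\["finger_gap"\].round(3)/s["finger_gap"]/' h.py; python3 - <<'E'
from h import *
from plant import read_camera
import cv2
s,M=st();print(s['q'].round(2))
t=read_camera("top")["img"][125:245,215:355,::-1];q=read_camera("side")["img"][60:280,170:370,::-1]
a=cv2.resize(t,None,fx=3,fy=3,interpolation=cv2.INTER_CUBIC);b=cv2.resize(q,None,fx=1.8,fy=1.8,interpolation=cv2.INTER_CUBIC)
im=np.zeros((396,790,3),np.uint8);im[:360,:420]=a;im[:396,425:785]=b
cv2.imwrite("pics/d.png",im)
E
```

```text
t3.23 rel n,e,z -0.0134 -0.0013 0.1379 F n,e,z -0.68 0.28 -0.1 gap 0.0006018605456182683
[-0.1   0.29  1.66  0.    1.19  0.43]
```

View pics/d.png

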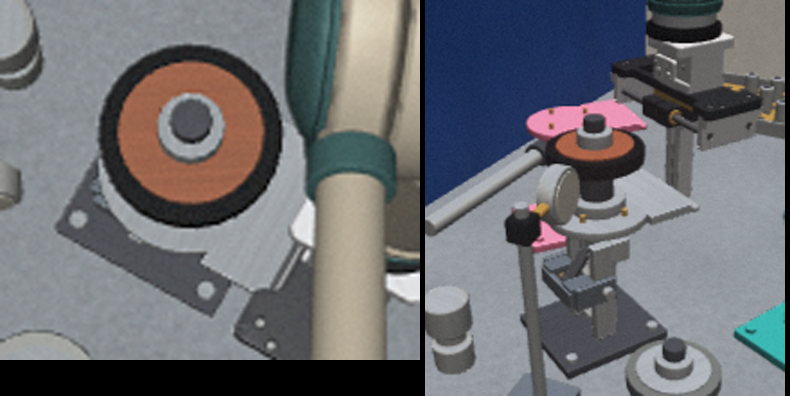

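The left half (top view) shows the lip corner clear at crop (250,285), with the gripper just outside it. The right half (side view) shows the closed fingers behind the lip at crop (680,170), and nothing is touching yet. I can only turn about the tool's z, so I can't tilt the fingers. Instead I'll press their flat side firmly against the lip's edge and carry the lip up by friction, starting with a small test.

apply_moves([
  [[0.002,0,0],0,0],
  [[0.002,0,0],0,0],
  [[0.001,0,0],0,0],
  [[0,0,0],0,0],
])

```text
time_s: 3.82
tcp_pos: [0.5557, 0.017, 0.1369]
tool_rot: [0.001, 0.866, 0.5, -0.002]
ft_force: [-2.7, -4.7, 4.1]
finger_gap: 0.0005
gripper_force: 2.9
```

apply_moves([
  [[0.003,0,0],0,0],
  [[0,0,0],0,0],
])

```text
time_s: 4.08
tcp_pos: [0.5557, 0.017, 0.1369]
tool_rot: [0.002, 0.866, 0.501, -0.004]
ft_force: [-5.8, -11.1, 6.4]
finger_gap: 0.0007
gripper_force: 6.1
```

```bash
python3 -c "
from h import *
st()"
```

```text
t4.08 rel n,e,z -0.0126 -0.0003 0.1369 F n,e,z -12.5 -0.54 6.42 gap 0.0007082315132687924
```

apply_moves([
  [[0.003,0,0],0,0],
  [[0.003,0,0],0,0],
  [[0.003,0,0],0,0],
  [[0.003,0,-0.001],0,0],
  [[0,0,-0.001],0,0],
])

```text
time_s: 4.7
tcp_pos: [0.5557, 0.0172, 0.1373]
tool_rot: [0.007, 0.865, 0.502, -0.015]
ft_force: [-13.3, -33.2, 1.3]
finger_gap: 0.0005
gripper_force: 17.7
```

```bash
python3 -c "
from h import *
st()"
```

```text
t4.70 rel n,e,z -0.0124 -0.0001 0.1373 F n,e,z -35.4 -5.24 1.32 gap 0.0005328020138632273
```

apply_moves([
  [[0.003,0,-0.001],0,0],
  [[0.003,0,-0.002],0,0],
  [[0,0,-0.002],0,0],
  [[0,0,0],0,0],
])

```text
time_s: 5.2
tcp_pos: [0.5556, 0.0174, 0.139]
tool_rot: [0.009, 0.865, 0.502, -0.021]
ft_force: [-14.9, -44.1, -7.0]
finger_gap: 0.0003
gripper_force: 22.6
```

```bash
python3 -c "
from h import *
st()"
```

```text
t5.20 rel n,e,z -0.0124 -0.0 0.139 F n,e,z -45.63 -9.34 -7.0 gap 0.00026557266567117877
```

apply_moves([
  [[0,0,-0.002],0,0],
  [[0,0,-0.002],0,0],
  [[0,0,-0.002],0,0],
  [[0,0,0],0,0],
])

```text
time_s: 5.7
tcp_pos: [0.5555, 0.0173, 0.1438]
tool_rot: [0.009, 0.865, 0.501, -0.021]
ft_force: [-14.4, -43.4, -13.5]
finger_gap: 0.0005
gripper_force: 22.1
```

```bash
cat >> h.py <<'E'
def cmp_():
    # column lift from the side view: match platform/wheel patch vertically
    import cv2
    from plant import read_camera
    c=read_camera("side");ref=pickle.load(open("cam.pkl","rb"))["side"]["img"]
    g=lambda i:cv2.cvtColor(i,cv2.COLOR_RGB2GRAY)
    out=[]
    for (x0,y0,x1,y1) in [(246,122,296,160),(250,170,290,188)]:
        r=cv2.matchTemplate(g(c["img"])[y0-70:y1+6,x0-8:x1+8] if y0>=70 else None,g(ref)[y0:y1,x0:x1],cv2.TM_CCOEFF_NORMED)
        _,v,_,l=cv2.minMaxLoc(r);y=l[1];k=0.
        if 0<y<r.shape[0]-1:
            p,q,s=r[y-1,l[0]],r[y,l[0]],r[y+1,l[0]];k=.5*(p-s)/(p-2*q+s)
        out.append((l[0]-8,round(float(y+k-70),2),round(float(v),3)))
    T,a,b,w=fit();u=proj(c,[*w[:2],.22]);print("px",out,"px per 10mm",(proj(c,[*w[:2],.23])-u).round(2))
    return c
E
python3 -c "
from h import *
st();cmp_()"
```

```text
t5.70 rel n,e,z -0.0124 0.0001 0.1438 F n,e,z -44.75 -9.33 -13.5 gap 0.00045933157555353023
px [(0, -2.9, 0.891), (0, -2.98, 0.978)] px per 10mm [-0.19 -5.11]
```

apply_moves([
  [[0.002,0.001,0],0,0],
  [[0.002,0.001,0],0,0],
  [[0.002,0.001,-0.001],0,0],
  [[0.002,0.001,-0.002],0,0],
  [[0,0,-0.002],0,0],
])

```text
time_s: 6.38
tcp_pos: [0.5555, 0.0174, 0.1462]
tool_rot: [0.009, 0.865, 0.502, -0.031]
ft_force: [-23.9, -53.5, -17.0]
finger_gap: 0.0008
gripper_force: 28.7
```

```bash
python3 -c "
from h import *
st();cmp_()"
```

```text
t6.38 rel n,e,z -0.0124 0.0002 0.1462 F n,e,z -58.22 -6.27 -17.02 gap 0.0008247129865174719
px [(-1, -3.82, 0.855), (0, -3.98, 0.968)] px per 10mm [-0.19 -5.11]
```

apply_moves([
  [[0,0,-0.002],0,0],
  [[0,0,-0.002],0,0],
])

```text
time_s: 6.68
tcp_pos: [0.5554, 0.0174, 0.1499]
tool_rot: [0.008, 0.865, 0.501, -0.031]
ft_force: [-22.8, -53.7, -18.0]
finger_gap: 0.0008
gripper_force: 28.4
```

apply_moves([
  [[0,0,-0.002],0,0],
  [[0,0,-0.002],0,0],
])

```text
time_s: 6.92
tcp_pos: [0.5554, 0.0174, 0.1544]
tool_rot: [0.008, 0.865, 0.501, -0.031]
ft_force: [-25.2, -53.8, -14.4]
finger_gap: 0.0006
gripper_force: 28.8
```

```bash
python3 -c "
from h import *
st();cmp_()"
```

```text
t6.92 rel n,e,z -0.0124 0.0002 0.1544 F n,e,z -59.19 -5.34 -14.38 gap 0.0005802191581537989
px [(-1, -8.12, 0.767), (0, -8.03, 0.926)] px per 10mm [-0.19 -5.11]
```

apply_moves([
  [[0,0,-0.002],0,0],
  [[0,0,-0.002],0,0],
])

```text
time_s: 7.22
tcp_pos: [0.5555, 0.0174, 0.1595]
tool_rot: [0.009, 0.865, 0.501, -0.031]
ft_force: [-26.5, -52.9, -12.6]
finger_gap: 0.0004
gripper_force: 28.9
```

apply_moves([
  [[0,0,-0.002],0,0],
  [[0,0,-0.002],0,0],
  [[0,0,-0.002],0,0],
])

```text
time_s: 7.6
tcp_pos: [0.5554, 0.0174, 0.1641]
tool_rot: [0.008, 0.865, 0.501, -0.031]
ft_force: [-24.3, -52.9, -17.2]
finger_gap: 0.0004
gripper_force: 28.3
```

apply_moves([
  [[0,0,-0.002],0,0],
  [[0,0,-0.002],0,0],
])

```text
time_s: 7.85
tcp_pos: [0.5554, 0.0174, 0.1678]
tool_rot: [0.008, 0.865, 0.5, -0.031]
ft_force: [-24.6, -51.2, -17.8]
finger_gap: 0.0007
gripper_force: 28.2
```

apply_moves([
  [[0,0,-0.0015],0,0],
])

```text
time_s: 7.98
tcp_pos: [0.5554, 0.0174, 0.1692]
tool_rot: [0.008, 0.865, 0.5, -0.031]
ft_force: [-24.4, -52.5, -19.4]
finger_gap: 0.0005
gripper_force: 28.3
```

```bash
python3 -c "
from h import *
st();cmp_()"
```

```text
t7.97 rel n,e,z -0.0125 0.0002 0.1692 F n,e,z -57.66 -5.31 -19.36 gap 0.0004659741278611431
px [(-1, -16.12, 0.638), (0, -15.32, 0.868)] px per 10mm [-0.19 -5.11]
```

apply_moves([
  [[0,0,-0.0015],0,0],
])

```text
time_s: 8.15
tcp_pos: [0.5554, 0.0174, 0.1712]
tool_rot: [0.008, 0.865, 0.5, -0.031]
ft_force: [-26.3, -52.0, -14.6]
finger_gap: 0.0002
gripper_force: 28.4
```

apply_moves([
  [[0,0,-0.0015],0,0],
])

```text
time_s: 8.28
tcp_pos: [0.5554, 0.0173, 0.173]
tool_rot: [0.009, 0.865, 0.5, -0.031]
ft_force: [-26.1, -52.6, -14.3]
finger_gap: 0.0007
gripper_force: 28.6
```

apply_moves([
  [[0,0,-0.0015],0,0],
])

```text
time_s: 8.4
tcp_pos: [0.5555, 0.0174, 0.1752]
tool_rot: [0.009, 0.865, 0.5, -0.031]
ft_force: [-26.9, -52.5, -9.5]
finger_gap: 0.0001
gripper_force: 28.9
```

apply_moves([
  [[0,0,-0.0015],0,0],
])

```text
time_s: 8.52
tcp_pos: [0.5555, 0.0173, 0.177]
tool_rot: [0.009, 0.865, 0.5, -0.031]
ft_force: [-27.9, -51.7, -10.3]
finger_gap: 0.0003
gripper_force: 28.9
```

```bash
python3 -c "
from h import *
st();cmp_()"
```

```text
t8.53 rel n,e,z -0.0124 0.0001 0.177 F n,e,z -58.72 -1.89 -10.26 gap 0.00034592855346446654
px [(-1, -20.4, 0.558), (-1, -19.21, 0.838)] px per 10mm [-0.19 -5.11]
```

apply_moves([
  [[0,0,-0.002],0,0],
  [[0,0,-0.002],0,0],
  [[0,0,-0.002],0,0],
  [[0,0,-0.002],0,0],
])

```text
time_s: 9.07
tcp_pos: [0.5554, 0.0173, 0.1834]
tool_rot: [0.008, 0.866, 0.5, -0.031]
ft_force: [-25.1, -51.2, -17.2]
finger_gap: 0.0006
gripper_force: 28.2
```

apply_moves([
  [[0,0,-0.0015],0,0],
])

```text
time_s: 9.2
tcp_pos: [0.5554, 0.0174, 0.1848]
tool_rot: [0.008, 0.866, 0.5, -0.032]
ft_force: [-25.1, -51.5, -19.1]
finger_gap: 0.0002
gripper_force: 28.0
```

apply_moves([
  [[0,0,-0.0015],0,0],
])

```text
time_s: 9.32
tcp_pos: [0.5554, 0.0174, 0.1862]
tool_rot: [0.008, 0.866, 0.5, -0.032]
ft_force: [-25.3, -51.9, -18.0]
finger_gap: 0.0003
gripper_force: 28.1
```

apply_moves([
  [[0,0,-0.0015],0,0],
])

```text
time_s: 9.45
tcp_pos: [0.5554, 0.0173, 0.1877]
tool_rot: [0.008, 0.866, 0.5, -0.032]
ft_force: [-25.3, -50.8, -16.8]
finger_gap: 0.0002
gripper_force: 28.1
```

apply_moves([
  [[0,0,-0.0015],0,0],
])

```text
time_s: 9.57
tcp_pos: [0.5554, 0.0173, 0.1897]
tool_rot: [0.008, 0.866, 0.5, -0.032]
ft_force: [-25.6, -51.4, -13.6]
finger_gap: 0.0006
gripper_force: 28.4
```

```bash
python3 -c "
from h import *
st();cmp_()"
```

```text
t9.57 rel n,e,z -0.0125 0.0002 0.1897 F n,e,z -57.33 -3.69 -13.62 gap 0.0005521259578051204
px [(-1, -27.94, 0.491), (-1, -25.72, 0.817)] px per 10mm [-0.19 -5.11]
```

apply_moves([
  [[0,0,-0.0015],0,0],
  [[0,0,-0.0015],0,0],
])

```text
time_s: 9.88
tcp_pos: [0.5555, 0.0173, 0.1939]
tool_rot: [0.009, 0.866, 0.499, -0.031]
ft_force: [-28.0, -51.4, -10.4]
finger_gap: 0.0006
gripper_force: 28.7
```

apply_moves([
  [[0,0,-0.0015],0,0],
  [[0,0,0],0,0],
  [[0,0,0],0,0],
])

```text
time_s: 10.25
tcp_pos: [0.5555, 0.0173, 0.1956]
tool_rot: [0.009, 0.866, 0.499, -0.031]
ft_force: [-27.8, -52.2, -9.2]
finger_gap: 0.0003
gripper_force: 28.8
```

```bash
python3 - <<'E'
from h import *
import cv2
s,M=st();print(M.round(3));c=cmp_()
cv2.imwrite("pics/e.png",cv2.resize(c["img"][60:280,150:370,::-1],None,fx=2.6,fy=2.6,interpolation=cv2.INTER_CUBIC))
E
```

```text
t10.25 rel n,e,z -0.0125 0.0001 0.1956 F n,e,z -59.12 -2.25 -9.24 gap 0.0002894685992778681
[[ 0.499  0.865 -0.045]
 [ 0.864 -0.501 -0.046]
 [-0.063 -0.016 -0.998]]
px [(-1, -31.49, 0.494), (-1, -28.89, 0.851)] px per 10mm [-0.19 -5.11]
```

View pics/e.png

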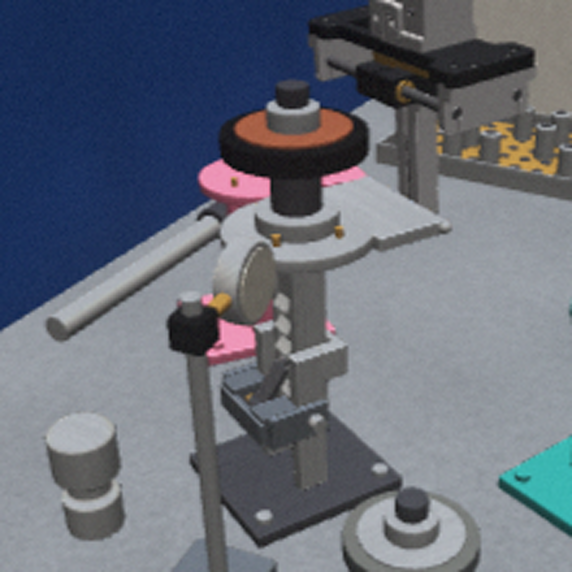

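The wheel stands upright at crop (295,150), with the pawl at (275,385) under the toothed column and the spare, collet and gauge untouched. Three force drops came about 18 mm apart. I'm easing it down now.

apply_moves([
  [[0,0,0.001],0,0],
  [[0,0,0.001],0,0],
  [[0,0,0.001],0,0],
])

```text
time_s: 10.68
tcp_pos: [0.5555, 0.0173, 0.193]
tool_rot: [0.009, 0.866, 0.499, -0.031]
ft_force: [-28.0, -51.6, -7.5]
finger_gap: 0.0002
gripper_force: 28.9
```

apply_moves([
  [[0,0,0.001],0,0],
  [[0,0,0.001],0,0],
  [[0,0,0.001],0,0],
])

```text
time_s: 11.05
tcp_pos: [0.5555, 0.0173, 0.19]
tool_rot: [0.009, 0.866, 0.5, -0.031]
ft_force: [-28.6, -51.5, -6.4]
finger_gap: 0.0007
gripper_force: 29.0
```

apply_moves([
  [[0,0,0.001],0,0],
  [[0,0,0],0,0],
])

```text
time_s: 11.3
tcp_pos: [0.5555, 0.0173, 0.1891]
tool_rot: [0.009, 0.866, 0.5, -0.031]
ft_force: [-27.5, -51.4, -7.0]
finger_gap: 0.0002
gripper_force: 29.0
```

```bash
python3 -c "
from h import *
st();cmp_()"
```

```text
t11.30 rel n,e,z -0.0124 0.0001 0.1891 F n,e,z -58.26 -2.05 -6.96 gap 0.0001574847328128332
px [(-1, -27.65, 0.481), (-1, -25.42, 0.799)] px per 10mm [-0.19 -5.11]
```

apply_moves([
  [[0,0,0.001],0,0],
])

```text
time_s: 11.48
tcp_pos: [0.5555, 0.0173, 0.1887]
tool_rot: [0.009, 0.866, 0.5, -0.031]
ft_force: [-28.7, -51.7, -1.8]
finger_gap: 0.0005
gripper_force: 29.4
```

apply_moves([
  [[0,0,0.001],0,0],
])

```text
time_s: 11.6
tcp_pos: [0.5555, 0.0173, 0.1884]
tool_rot: [0.009, 0.866, 0.5, -0.03]
ft_force: [-30.0, -52.4, 1.3]
finger_gap: 0.0001
gripper_force: 29.7
```

apply_moves([
  [[0,0,0.001],0,0],
  [[0,0,0],0,0],
])

```text
time_s: 11.85
tcp_pos: [0.5555, 0.0173, 0.1882]
tool_rot: [0.01, 0.866, 0.5, -0.03]
ft_force: [-30.7, -51.8, 1.7]
finger_gap: 0.0006
gripper_force: 29.8
```

```bash
python3 -c "
from h import *
st();cmp_()"
```

```text
t11.85 rel n,e,z -0.0124 0.0001 0.1882 F n,e,z -60.23 0.43 1.67 gap 0.0005961941719041194
px [(-1, -27.08, 0.48), (-1, -25.06, 0.835)] px per 10mm [-0.19 -5.11]
```

The pawl now carries the load at about 50 mm of lift. I'm unloading the side press and backing off.

apply_moves([
  [[-0.005,0,0],0,0],
  [[-0.005,0,0],0,0],
  [[-0.005,0,0],0,0],
  [[-0.005,0,0],0,0],
])

```text
time_s: 12.4
tcp_pos: [0.5555, 0.017, 0.1885]
tool_rot: [0.0, 0.866, 0.5, -0.012]
ft_force: [-9.4, -11.3, -7.8]
finger_gap: 0.0003
gripper_force: 7.3
```

apply_moves([
  [[-0.005,0,0],0,0],
  [[-0.005,0,0],0,0],
  [[-0.01,0,0],0,0],
  [[-0.02,0,0],0,0],
  [[-0.03,0,0],0,0],
])

```text
time_s: 13.02
tcp_pos: [0.5297, -0.0366, 0.1929]
tool_rot: [0.0, 0.866, 0.501, 0.001]
ft_force: [-0.5, 0.4, -0.1]
finger_gap: 0.0007
gripper_force: 0.0
```

apply_moves([
  [[-0.03,0,0],0,0],
  [[-0.02,0,0],0,0],
  [[0,0,0],0,0],
  [[0,0,0],0,0],
])

```text
time_s: 13.52
tcp_pos: [0.5051, -0.0791, 0.1928]
tool_rot: [0.0, 0.866, 0.5, 0.001]
ft_force: [-1.2, 1.1, 0.5]
finger_gap: 0.0004
gripper_force: 0.0
```

```bash
python3 - <<'E'
from h import *
import cv2
from plant import read_camera
st();c=cmp_();t=read_camera("top")["img"]
a=cv2.resize(c["img"][60:280,170:370,::-1],(364,400));b=cv2.resize(t[80:300,180:400,::-1],(400,400))
cv2.imwrite("pics/f.png",np.hstack([a,b]))
E
```

```text
t13.53 rel n,e,z -0.1212 -0.0048 0.1928 F n,e,z 0.31 1.6 0.46 gap 0.00037267599899818473
px [(-1, -27.34, 0.505), (-1, -25.15, 0.83)] px per 10mm [-0.19 -5.11]
```

View pics/f.png

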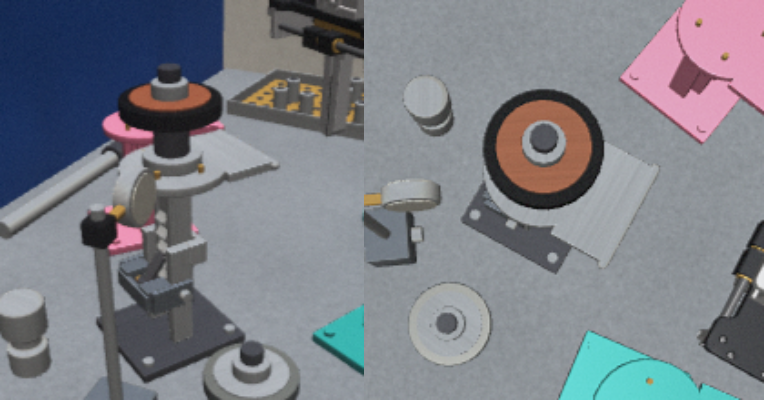

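The platform held its height after release: the image shift reads −25.15 px against −25.06 px when seated. The wheel is upright at (170,105) on the left and centred at (543,140) on the right, and the arm is clear of everything. I'm handing it in.

```bash
python3 -c "
from plant import job_done
print(job_done())"
```

```text
the job is handed in; nothing more can be done
None
```

I lifted the platform three clicks (about 50 mm), eased the third notch onto the pawl and backed the arm clear. The wheel is still standing upright on the platform and nothing else was touched. The job is handed in, with no verdict shown. I carried the lip up by pressing the fingers against its edge, not from below, because the tool could not be tilted.

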